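# Wedge up the display riser

## Robot

A 6-joint arm with a two-finger parallel gripper is mounted at the origin on the work surface. World frame = base frame: x ahead of the robot, y to its left, z up, the work surface at z = 0. Lengths are in m, angles in rad, forces in N, time in s.
With the tool pointing down it reaches from about 0.325 to 0.775 m from the base axis. Payload 9.3 kg.
Tool frame: the origin (TCP) lies midway between the tips of the shut fingers; the grasp point (between the pads) lies 19 mm behind it (bot.hold_point_z is the distance from the TCP to the grasp point, in m); z points along the fingers, y is the line along which they close (so a half turn about z gives the same grasp; the last joint's range is limited). The gripper opens to 85 mm and grips with 20 to 120 N. Pads are 22 mm wide; open, the fingers measure 114 mm over their backs; the gripper's body (76 mm by 85 mm) begins 54 mm behind the grasp point. The pads swing forward as they close: fully open they stand 13 mm farther back than shut.
Start: joints at [1.072, 0.259, 0.021, 1.334, 0, 1.418], TCP at [0.186, 0.517, 0.231] pointing down, gripper open.
Joint ranges: [-3.04, 3.04], [-0.91, 1.82], [-1.04, 1.36], [-1.92, 1.95], [-1.52, 1.45], [-3.14, 3.14]. Speed limits (rad/s): [2.22, 2.22, 2.79, 3.14, 3.14, 3.14].

## Interface

Orientations are given as a unit quaternion [x, y, z, w].
In Python, from rig import bot, vision gives the robot as it stands. Calls block until the motion is done:
- bot.move_to(position, orientation): joint-space move of the TCP to a pose.
- bot.movel(position, attitude=None, rate=0.15, f_stop=None): straight line of the TCP; attitude=None keeps the orientation; rate is the mean speed in m/s. With f_stop (N) it stops when the force on the tool has changed by that much, and returns True; else False.
- bot.movej(angles): joint-space move.
- bot.move_gripper(opening, squeeze=None): finger opening in m; squeeze is the grip in N (None keeps the last); returns when the fingers have stopped.
- bot.wait(seconds).
- bot.ik(position, orientation): joint angles nearest the present ones, or None.
- vision.camera(name): name is "scene" or "side" or "wrist"; returns the picture (420x560x3 uint8, red, green, blue); there is no depth.
- vision.camera_info(name): a dict with "intrinsics" (3x3 intrinsics, pixels), "R" (3x3) and "t" (3): a world point X has camera coordinates R X + t; the wrist camera has in their place "hand_eye" (4x4, takes a point from camera to tool coordinates, whose origin is the TCP and whose axes are the flange's). Camera axes: x right, y down, z forward; pixel columns grow to the right and rows downward; lengths in m; the calibration is good to about 2 mm. A picture is of the moment at which its call begins: read the wrist's pose just before it. camera_info takes no time and is no camera call.
A pose or a line that the arm cannot do raises bot.MotionError and nothing moves.
- bot.job_done(): hands the job in; it is judged then, once.
Readings, each from a call of its own:
- bot.read_time_s(): time.
- bot.read_q(): joint angles.
- bot.read_qd(): joint speeds.
- bot.read_joint_torque(): joint torques, N m.
- bot.read_tool_pos(): TCP position.
- bot.read_tcp_rot(): TCP orientation.
- bot.read_contact_force(): force on the tool from outside, world axes, zero at the start.
- bot.read_wrist_torque(): the same for the moment, N m.
- bot.read_width(): finger opening in m.
- bot.read_grip_force(): force on a finger pad.
Only numpy, scipy, OpenCV 4.12 (cv2) and the standard library are available. Lean on these libraries where they do the work, as an engineer would, in place of code of your own. Each camera call takes 0.05 s, during which the arm holds its last target. There are 200 camera calls.

## Task

The lantern's oak display riser stands against its grey back stop, and a colleague needs its two front levelling feet free to turn them. Pick up the yellow wedge by its thick end and, keeping it flat on the shelf, push it thin end first and squarely under the middle of the riser's front edge, the one away from the stop, until both front feet are just clear of the shelf, about two to four millimetres and no more. Finish there, still holding the wedge in place with the riser resting on it; keep the gripper off the riser and lantern, do not push the riser out of place, and leave the other goods alone.

Things in the scene. Friction and masses are not known exactly. Their poses are not given: they have to be found in the camera images.
- wedge_grip (a point): Place to grip the wedge across its width, on its centre line near the thick end: 25 mm from the butt, 10 mm above its underside (the wedge is 21 mm high there). x points along the wedge to the thin end, z up.
- wedge_tip (a point): Middle of the wedge's thin end, 1.5 mm above its underside, 125 mm ahead of wedge_grip. Same axes.
- riser_front (a point): Middle of the lower front edge of the riser's board, 10 mm above the shelf. x points level from the front edge straight back to the stop (the direction to push the wedge), y along the edge, z up. The wedge first touches this edge when its thin end is about 48 mm past it; after that each 10 mm of travel raises the front feet about 1.3 mm. The push takes about 10 N.
- riser_foot_a (a point): Underside of one front foot of the riser, 105 mm to the -y side of the middle of the front edge and 20 mm behind that edge; its height above the shelf (z = 0) is the clearance under the foot.
- riser_foot_b (a point): Underside of the other front foot, 105 mm to the +y side.
- riser: Display riser: oak board 260 wide, 200 deep, 25 mm thick on four black screw feet 26 mm across, underside 10 mm and top 35 mm above the shelf; loose, about 1 kg. It stands 1 to 3 mm before a fixed grey steel stop 30 mm high and slides back against it when pushed; raised, it tips about its rear feet, 180 mm behind the front edge. Origin at shelf height under its centre; axes as riser_front.
- wedge: Yellow hard-plastic levelling wedge, loose, 85 g, lying flat: 150 mm long, 40 mm wide with upright parallel sides, flat underside, top sloping evenly from 3 mm at the thin end to 25 mm at the blunt butt. Origin on its underside midway along, 50 mm ahead of wedge_grip; same axes.
- lantern: Black battery lantern, 0.3 kg, standing on the riser, 80 mm across, 120 mm tall; origin at its foot.
- red_box: Closed red plastic box, 106 x 146 x 50 mm, standing on the shelf; origin at its foot. Bystander.
- stone_jar: Clear jar of pebbles with a black lid, 74 mm across, 101 mm tall; origin at its foot. Bystander.
- lamp_carton: White lamp carton with a brown band, 110 x 130 x 75 mm; origin at its foot. Bystander.
Not all that is in view belongs to the job. Several things look just like the wedge: the one meant starts farthest from the robot's base.

How it is judged:
On the way:
1. the held wedge lies flat and square on the shelf with its thin end at least 10 mm under the middle of the riser's front edge, the front feet not yet raised (y of wedge_tip in the frame of riser_front between -0.04 and 0.04 m and angle between the x axis of wedge_tip and the x axis of riser_front, either way round below 0.25 rad and angle between wedge_tip's own z axis and vertical below 0.1 rad and x of wedge_tip in the frame of riser_front above 0.01 m and height (world z) of wedge_tip below 0.005 m and height (world z) of each of riser_foot_a, riser_foot_b below 0.001 m and contact force between the fingers and wedge above 1 N), for 0.1 s.
At the end, for the whole second after the job is handed in: Both front feet are 1 to 6 mm clear of the shelf, the riser bears (over 1.5 N) on the wedge, which is still held, flat, within 40 mm of the middle of the edge and 0.25 rad of square; the gripper does not touch the riser, the lantern stands on it, all is still (height (world z) of riser_foot_a between 0.001 and 0.006 m and height (world z) of riser_foot_b between 0.001 and 0.006 m and y of wedge_tip in the frame of riser_front between -0.04 and 0.04 m and angle between the x axis of wedge_tip and the x axis of riser_front, either way round below 0.25 rad and angle between each of wedge_tip, lantern's own z axis and vertical below 0.1 rad and height (world z) of wedge_tip below 0.005 m and contact force between wedge and riser above 1.5 N and contact force between the fingers and wedge above 1 N and not (contact force between any of the fingers, the arm and riser above 0.5 N) and linear speed of each of riser, wedge below 0.01 m/s and z of lantern in the frame of riser between 0.03 and 0.04 m); the arm keeps its last pose, push and grip.
It fails at once if the riser is lifted too far (a front foot more than 9 mm) (height (world z) of any of riser_foot_a, riser_foot_b above 0.009 m).
It fails at once if the gripper or arm bears on the riser or the lantern (contact force between any of the fingers, the arm and riser above 2 N or contact force between any of the fingers, the arm and lantern above 2 N).
It fails at once if the riser is shoved out of place (more than 20 mm) (distance of riser from where it was at the start of the episode above 0.02 m).
It fails at once if the lantern slides or tips on the riser (distance of lantern from where it was at the start of the episode above 0.03 m or angle between lantern's own z axis and vertical above 0.25 rad).
It fails at once if one of the other goods is moved more than 20 mm (distance of any of red_box, stone_jar, lamp_carton from where it was at the start of the episode above 0.02 m).
It also fails if it takes over 40 s, if anything falls off the work surface, if the arm or the gripper's body presses on something with over 40 N, if the wrist force passes 120 N, or if a joint passes its speed limit or range.

## Working session

There is one attempt and no reset: what is moved stays moved. The work goes in short steps, each a Python script; the robot and the scene stay as the last script left them, time stands still between calls to the robot, and variables do not carry over. Pictures are saved under pics/ and viewed, at most 10 in all, crops included, and the job is handed in when it is done.

```bash
mkdir -p pics; ls; python3 - <<'E'
from rig import bot, vision
import cv2, numpy as np
for n in("scene","side"):
    im=vision.camera(n); cv2.imwrite(f"pics/{n}0.png",im[:,:,::-1])
    i=vision.camera_info(n); print(n,i)
print(vision.camera_info("wrist"),bot.hold_point_z, bot.read_tcp_rot())
E
```

```text
pics
scene {'intrinsics': array([[447.05961898,   0.        , 284.60396645],
       [  0.        , 447.05961898, 216.74987444],
       [  0.        ,   0.        ,   1.        ]]), 'R': array([[-0.8930045 ,  0.44994742,  0.00950217],
       [ 0.242919  ,  0.49967696, -0.83145252],
       [-0.37885793, -0.74018258, -0.55551455]]), 't': array([ 0.5886092 , -0.00355667,  1.37247862])}
side {'intrinsics': array([[418.48216579,   0.        , 276.7599485 ],
       [  0.        , 418.48216579, 209.38340829],
       [  0.        ,   0.        ,   1.        ]]), 'R': array([[ 0.99629512, -0.085428  ,  0.00990375],
       [-0.04701811, -0.63749673, -0.76901704],
       [ 0.0720092 ,  0.76570228, -0.63915155]]), 't': array([-0.54919325, -0.02926547,  1.11332594])}
{'intrinsics': array([[340.10987827,   0.        , 280.07933789],
       [  0.        , 340.10987827, 207.72612394],
       [  0.        ,   0.        ,   1.        ]]), 'hand_eye': array([[ 9.88933764e-04, -9.50409274e-01, -3.11000377e-01,
         7.91106106e-02],
       [ 9.99999465e-01,  1.03433431e-03,  1.89463346e-05,
         3.44956268e-04],
       [ 3.03671588e-04, -3.11000230e-01,  9.50409788e-01,
        -1.42425230e-01],
       [ 0.00000000e+00,  0.00000000e+00,  0.00000000e+00,
         1.00000000e+00]])} 0.0187 [ 1.72066756e-01  9.85085083e-01 -6.05151657e-04 -2.11824265e-04]
```

View pics/scene0.png

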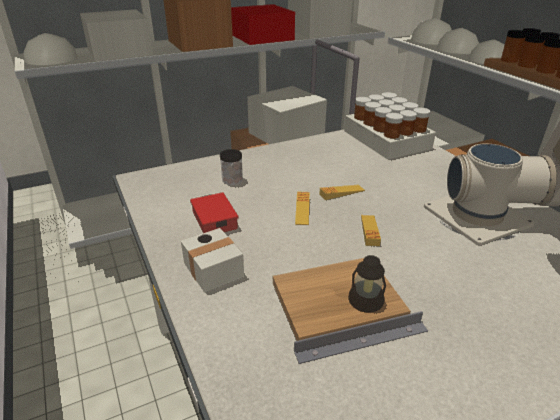

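View pics/side0.png

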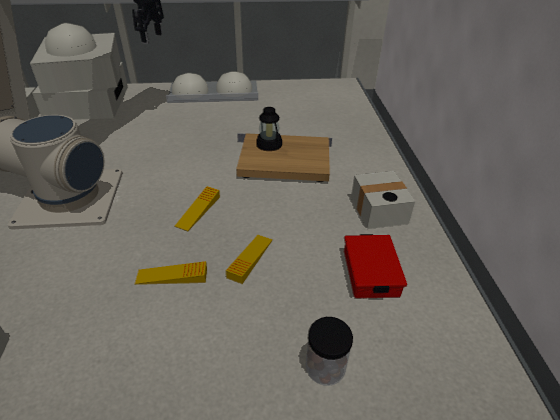

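Wedge look-alikes in the side view are A (198,208), B (170,273) and C (249,258). I'll compute each one's distance from the base and enlarge the region.

```bash
cat > h.py <<'E'
import numpy as np, cv2
from rig import bot, vision
from scipy.optimize import minimize, least_squares
CI={n:vision.camera_info(n) for n in("scene","side")}
def proj(n,X):
    c=CI[n]; p=np.atleast_2d(X)@c["R"].T+c["t"]; q=p@c["intrinsics"].T; return q[:,:2]/q[:,2:]
def back(n,uv,z):
    c=CI[n]; d=c["R"].T@np.linalg.solve(c["intrinsics"],[uv[0],uv[1],1]); o=-c["R"].T@c["t"]
    return o+d*(z-o[2])/d[2]
W=np.array([[s*.075,t*.02,z] for s,t,z in[(-1,-1,0),(-1,1,0),(1,-1,0),(1,1,0),(-1,-1,.025),(-1,1,.025),(1,-1,.003),(1,1,.003)]])
def place(P,x,y,a): 
    c,s=np.cos(a),np.sin(a); return P@np.array([[c,s,0],[-s,c,0],[0,0,1]])+[x,y,0]
def ymask(im):
    h=cv2.cvtColor(im,cv2.COLOR_RGB2HSV); return cv2.inRange(h,(18,140,80),(32,255,255))
E
python3 - <<'E'
from h import *
ims={n:cv2.imread(f"pics/{n}0.png")[:,:,::-1].copy() for n in CI}
for n in CI:
    k,l,s,c=cv2.connectedComponentsWithStats(ymask(ims[n]))
    for i in range(1,k):
        if s[i,4]>150:
            b=back(n,c[i],.007); print(n,c[i].round(),s[i,4],b.round(3),np.hypot(*b[:2]).round(3))
a=cv2.resize(ims["side"][120:295,120:345],None,fx=3.4,fy=3.4,interpolation=cv2.INTER_CUBIC)
cv2.imwrite("pics/c1.png",a[:,:,::-1])
a=cv2.resize(ims["scene"][180:365,265:440],None,fx=3.2,fy=3.2,interpolation=cv2.INTER_CUBIC)
cv2.imwrite("pics/c2.png",a[:,:,::-1])
E
```

```text
scene [342. 191.] 285 [ 0.299 -0.297  0.007] 0.421
scene [302. 212.] 298 [ 0.478 -0.241  0.007] 0.535
scene [370. 229.] 313 [ 0.344 -0.075  0.007] 0.352
side [197. 209.] 716 [ 0.339 -0.077  0.007] 0.348
side [248. 259.] 886 [ 0.463 -0.262  0.007] 0.532
side [172. 274.] 1185 [ 0.299 -0.295  0.007] 0.421
```

View pics/c1.png

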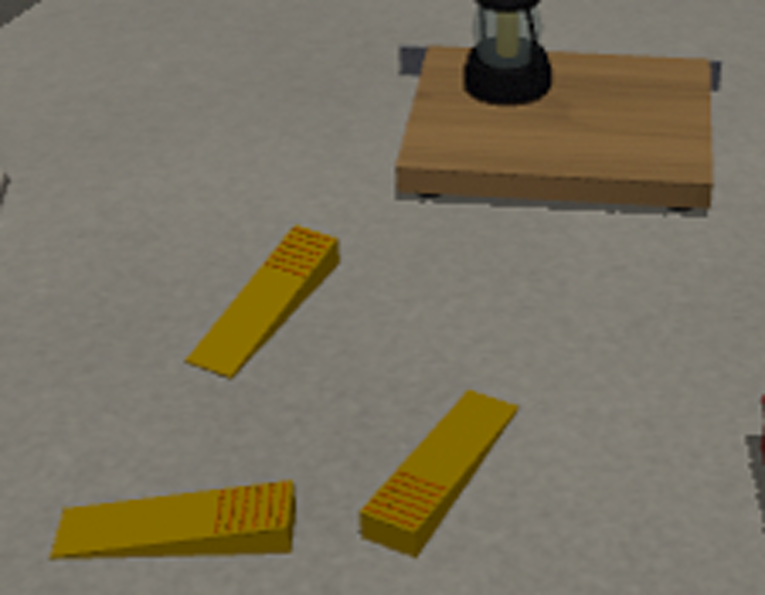

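View pics/c2.png

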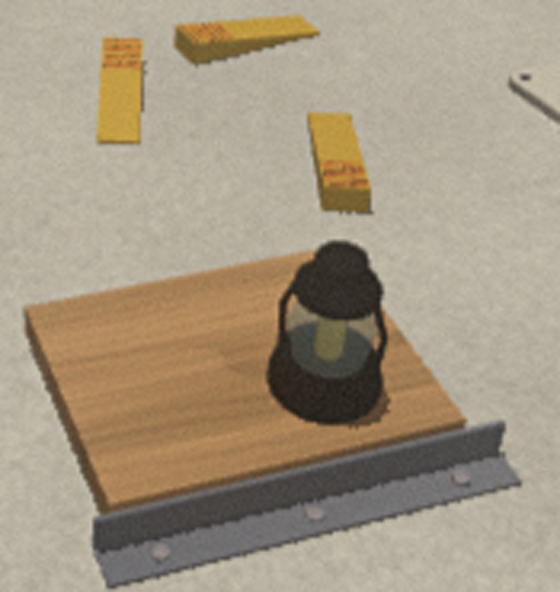

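The enlarged crops show C as the target: 0.53 m from the base, against 0.42 m and 0.35 m for the others. In the side crop its ribbed thick end is at (390,530) and its thin end at (495,398), pointing toward the riser. The riser's front top edge runs from (397,168) to (711,184). I'll fit both poses.

```bash
python3 - <<'E'
from h import *
f1=lambda x,y:((x+.5)/3.4-.5+120,(y+.5)/3.4-.5+120)
f2=lambda x,y:((x+.5)/3.2-.5+265,(y+.5)/3.2-.5+180)
def fit(obs,x0):
    def r(p): return np.concatenate([(proj(n,place(np.array([P]),*p))[0]-uv) for n,P,uv in obs])
    for S in(("side",),("scene",),("side","scene")):
        o=[q for q in obs if q[0] in S]
        s=least_squares(lambda p:np.concatenate([proj(n,place(np.array([P]),*p))[0]-uv for n,P,uv in o]),x0,loss="soft_l1",x_scale=[.01,.01,.05])
        print(S,s.x.round(4),"yaw deg",np.degrees(s.x[2]).round(2)); print(s.fun.reshape(-1,2).round(1).tolist())
    return s.x
a=.075;b=.02
w=[("side",(a,b,.003),f1(470,391)),("side",(a,-b,.003),f1(518,407)),("side",(-a,b,.025),f1(361,515)),("side",(-a,b,0),f1(362,540)),("side",(-a,-b,0),f1(415,556)),
("scene",(a,-b,.003),f2(98,142)),("scene",(a,b,.003),f2(141,142)),("scene",(-a,-b,.025),f2(103,39)),("scene",(-a,b,.025),f2(142,39))]
W=fit(w,[.47,-.25,.9])
r=[("side",(-.1,.13,.035),f1(397,168)),("side",(-.1,-.13,.035),f1(711,184)),("side",(-.1,.13,.01),f1(397,192)),("side",(-.1,-.13,.01),f1(709,207)),("side",(.1,-.13,.035),f1(712,60)),("side",(.1,.13,.035),f1(424,47)),
("scene",(-.1,-.13,.035),f2(25,310)),("scene",(.1,.13,.035),f2(465,422)),("scene",(-.1,-.13,.01),f2(26,335))]
R=fit(r,[.5,.15,1.6])
c,s=np.cos(R[2]),np.sin(R[2]);print("front",R[:2]-.1*np.array([c,s]))
np.save("w.npy",W);np.save("r.npy",R)
E
```

```text
('side',) [ 0.4691 -0.2553  1.0509] yaw deg 60.21
[[-0.4, -0.2], [0.4, 0.0], [-0.6, -0.6], [-0.1, -0.2], [0.6, 1.3]]
('scene',) [ 0.4687 -0.2558  1.0575] yaw deg 60.59
[[-0.0, -0.2], [0.1, 0.3], [-0.2, -0.2], [0.1, 0.2]]
('side', 'scene') [ 0.469  -0.2554  1.0536] yaw deg 60.37
[[-0.6, -0.2], [0.3, 0.0], [-0.5, -0.5], [-0.0, -0.1], [0.7, 1.3], [-0.1, -0.1], [-0.0, 0.4], [-0.1, -0.1], [0.2, 0.3]]
('side',) [0.5852 0.1343 1.4106] yaw deg 80.82
[[-0.7, -0.2], [0.6, -0.1], [-0.2, 0.1], [0.4, 0.5], [-1.1, -0.3], [0.9, -0.3]]
('scene',) [0.5875 0.133  1.4069] yaw deg 80.61
[[-0.2, -0.2], [0.7, 0.1], [-0.5, -0.2]]
('side', 'scene') [0.5863 0.1334 1.4085] yaw deg 80.7
[[-0.4, -0.1], [1.0, 0.1], [0.1, 0.2], [0.8, 0.7], [-0.6, -0.1], [1.3, -0.2], [0.3, -0.1], [1.3, -0.0], [0.0, -0.2]]
front [0.57012845 0.03470734]
```

```bash
cat >> h.py <<'E'
from scipy.spatial.transform import Rotation as Ro
WP=lambda:np.load("w.npy"); RP=lambda:np.load("r.npy")
def quat(yaw,sg):
    c,s=sg*np.cos(yaw),sg*np.sin(yaw); return Ro.from_matrix(np.array([[c,s,0],[s,-c,0],[0,0,-1]])).as_quat()
def at(front,yaw,tip_past,z): # TCP when wedge tip is tip_past beyond front
    u=np.array([np.cos(yaw),np.sin(yaw)]); return np.r_[front-(.125-tip_past)*u,z]
E
python3 - <<'E'
from h import *
W,R=WP(),RP()
u=np.array([np.cos(W[2]),np.sin(W[2])]); g=W[:2]-.05*u
F=R[:2]-.1*np.array([np.cos(R[2]),np.sin(R[2])])
for sg in(1,-1):
    print(sg,[None if q is None else np.round(q,2).tolist() for q in(bot.ik(np.r_[g,.001],quat(W[2],sg)),bot.ik(at(F,R[2],.075,.001),quat(R[2],sg)))])
sg=-1
bot.move_gripper(.065,60)
bot.move_to(np.r_[g,.12],quat(W[2],sg))
print(bot.movel(np.r_[g,.03],rate=.15))
print(bot.movel(np.r_[g,.001],rate=.04,f_stop=6), bot.read_tool_pos(), bot.read_contact_force())
bot.move_gripper(.03,60)
print(bot.read_width(),bot.read_grip_force(),bot.read_tool_pos(),bot.read_contact_force(),bot.read_time_s())
for n in CI: cv2.imwrite(f"pics/{n}1.png",vision.camera(n)[:,:,::-1])
a=cv2.imread("pics/side1.png")[120:340,180:400]; b=cv2.imread("pics/scene1.png")[130:280,230:390]
cv2.imwrite("pics/c3.png",np.hstack([cv2.resize(a,(400,400)),cv2.resize(b,(400,400))]))
E
```

```text
1 [[-0.75, 0.41, -0.4, 0.77, 0.0, 1.34], [-0.18, 0.44, -0.33, 0.79, 0.0, 1.56]]
-1 [[-0.75, 0.41, -0.4, 0.77, 0.0, -1.8], [-0.18, 0.44, -0.33, 0.79, 0.0, -1.58]]
False
False [ 0.44437756 -0.29890153  0.00108002] [ 0.5762472  -0.29171213  0.45495931]
0.03857615209635117 60.96170123666525 [ 0.44455868 -0.29903694  0.00161901] [-1.15413596  0.18338458  5.81049983] 5.4417
```

View pics/c3.png

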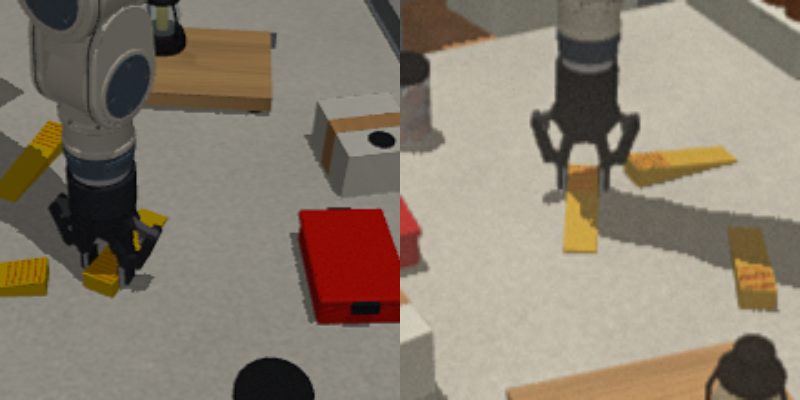

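The crop shows the wedge gripped across its thick end (left panel around (105,270)), with the thin end free. Next I slide it to the riser and insert it 20 mm.

```bash
python3 - <<'E'
from h import *
R=RP(); F=R[:2]-.1*np.array([np.cos(R[2]),np.sin(R[2])]); q=quat(R[2],-1)
print(bot.movel(at(F,R[2],-.04,.001),q,rate=.08), bot.read_contact_force(), bot.read_width())
print(bot.movel(at(F,R[2],.022,.001),rate=.04), bot.read_tool_pos()-at(F,R[2],.022,.001), bot.read_contact_force(),bot.read_wrist_torque(),bot.read_time_s())
bot.wait(.2)
for n in CI: cv2.imwrite(f"pics/{n}2.png",vision.camera(n)[:,:,::-1])
a=cv2.imread("pics/side2.png")[100:250,200:350]; b=cv2.imread("pics/scene2.png")[170:370,240:440]
cv2.imwrite("pics/c4.png",np.hstack([cv2.resize(a,(400,400),interpolation=2),cv2.resize(b,(400,400),interpolation=2)]))
E
```

```text
False [-0.74303976 -3.97981848  6.69265816] 0.03888605065730834
False [ 0.00050539 -0.00059333  0.00060029] [-0.24057003 -3.29454592  5.97442859] [-0.5962546   0.24102769  0.03677724] 9.8583
```

View pics/c4.png

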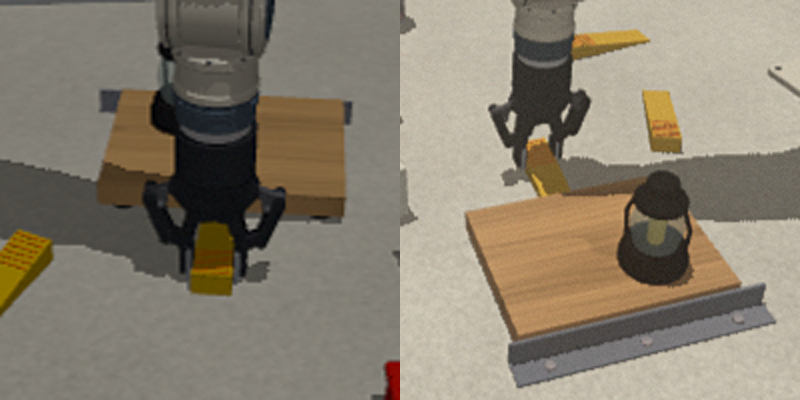

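The wedge now enters squarely near the middle of the front edge (left panel (212,255), with feet at (122,205) and (318,217)). I'll push on in steps and watch the force.

```bash
python3 - <<'E'
from h import *
R=RP(); u=np.array([np.cos(R[2]),np.sin(R[2])]); F=R[:2]-.1*u
for p in list(range(34,62,3))+[63,65]:
    s=bot.movel(at(F,R[2],p/1e3,.001),rate=.03,f_stop=30)
    t=bot.read_tool_pos(); f=bot.read_contact_force()
    print(p,s,round(1e3*((t[:2]-F)@u+.125),1),round(f[:2]@u,1),round(f[2],1),round(t[2]*1e3,1))
    if s: break
print(bot.read_time_s())
E
```

```text
34 False 33.9 -1.4 6.2 1.6
37 False 36.8 -1.9 5.0 1.6
40 False 39.8 -1.6 5.0 1.6
43 False 42.7 -2.4 5.2 1.6
46 False 45.8 -3.1 6.1 1.6
49 False 48.1 -5.4 5.6 1.6
52 False 50.4 -10.3 5.5 1.6
55 False 53.1 -12.1 5.2 1.6
58 False 56.0 -11.1 5.9 1.6
61 False 59.0 -11.2 5.3 1.6
63 False 60.9 -11.9 4.8 1.6
65 False 62.9 -11.9 4.7 1.6
13.4583
```

```bash
python3 - <<'E'
from h import *
R=RP(); u=np.array([np.cos(R[2]),np.sin(R[2])]); F=R[:2]-.1*u
for p in(68,71,75):
    s=bot.movel(at(F,R[2],p/1e3,.001),rate=.03,f_stop=30)
bot.wait(.5)
t=bot.read_tool_pos(); f=bot.read_contact_force()
print(p,s,round(1e3*((t[:2]-F)@u+.125),1),f.round(1),bot.read_grip_force(),bot.read_width(),bot.read_time_s())
for n in CI: cv2.imwrite(f"pics/{n}3.png",vision.camera(n)[:,:,::-1])
def crop(i): return cv2.resize(cv2.imread(f"pics/side{i}.png")[130:235,230:337],(400,400),interpolation=2)
cv2.imwrite("pics/c5.png",np.hstack([crop(2),crop(3)]))
# vertical shift of board front edge and wedge butt between pictures
I=[cv2.imread(f"pics/side{i}.png") for i in(0,3)]
g=[cv2.cvtColor(i,6).astype(np.float32) for i in I]
for name,(x0,x1,y0,y1) in dict(left=(239,252,166,186),right=(308,326,166,190)).items():
    print(name,cv2.phaseCorrelate(g[0][y0:y1,x0:x1],g[1][y0:y1,x0:x1]))
pf=np.array([np.r_[F+.105*k*np.array([-u[1],u[0]]),.02] for k in(1,-1)])
print("px per mm lift",(proj("side",pf+[0,0,.001])-proj("side",pf)).round(2).tolist(),"per mm back",(proj("side",pf+[*(u*.001),0])-proj("side",pf)).round(2).tolist())
# wedge butt expected in side view, no slip
P=place(np.array([[-.025,y,z] for y in(-.02,.02) for z in(0,.025)]),*t[:2],R[2]); print("butt px in crop",((proj("side",P)-[230,130])*400/[107,105]+[400,0]).round(0).tolist())
E
```

```text
75 False 73.1 [ -1.3 -11.1   6.4] 60.919002033770084 0.03874158491548066 14.7417
left ((0.09724624046359409, -1.4339984357279807), 0.6022629419962565)
right ((-3.0467303006083135, -2.2038587194290447), 0.45148476516758956)
px per mm lift [[-0.01, -0.29], [0.03, -0.29]] per mm back [[0.05, -0.2], [-0.0, -0.21]]
butt px in crop [[618.0, 263.0], [619.0, 234.0], [562.0, 259.0], [562.0, 231.0]]
```

View pics/c5.png

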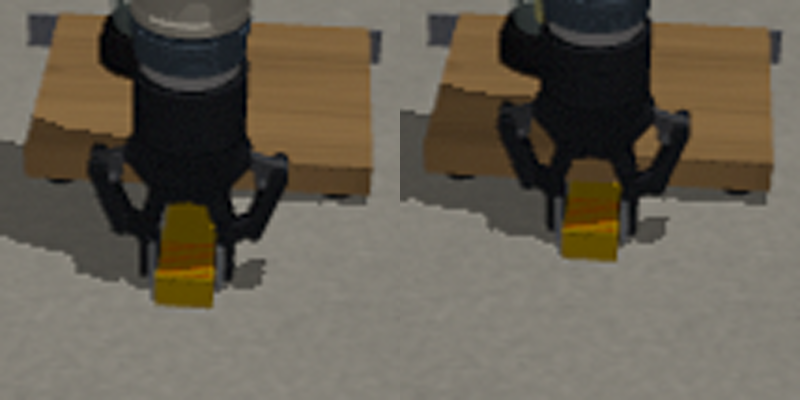

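The wedge butt sits where the no-slip prediction put it (562–618, 260). The board's front edge moved about 1.4 px up, which fits roughly 3 mm of lift plus 2 mm of slide back. Force and grip are steady and the fingers are clear of the riser, so I'm handing it in.

```bash
python3 -c "
from rig import bot
print(bot.job_done())"
```

```text
the job is handed in; nothing more can be done
None
```

The job is handed in: the gripper is still holding the farthest wedge, pushed about 73 mm squarely under the middle of the riser's front edge, with both front feet an estimated 3 mm clear; that height comes from wedge travel, force and a rough image check, and no verdict was returned.

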